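Hang a freshly glazed leaf plaque on the retracting hook

TASK

Hang the freshly glazed leaf plaque on the retracting hook: pull the sprung hook down beside the plaque's wire loop, slide it under the loop until you feel the wire, and guide it gently up until the plaque hangs clear above the rack with the hook fully home, then let go. The ware chips easily and the glaze is wet, so press the hook only lightly against the plaque, do not touch the plaque with the gripper or arm, do not let the hook fly up, and leave the other tiles and the things on the bench where they are.

Things in the scene. Friction and masses are not known exactly. Their poses are not given: they have to be found in the camera images.
- grip (a point): Centre of the wooden grip block on the sprung arm: upright, 26 mm (x) by 20 mm (y, the way to pinch it) by 44 mm high. It stands on a steel arm 18 mm wide, top face 20 mm below this point, that runs 150 mm in +x to a mast 0.4 m high on a trolley on a rail. x points to the mast, y along the rail, z up. The hook's seat is 80 mm straight below this point.
- hook: J hook of 7 mm steel wire under the arm, fixed to it. Origin: the seat, top of the wire at the middle of its bottom. Axes as grip. Shank on the -y side (wire centre y -8.5 mm, up to the arm's underside 46 mm above the seat), point on the +y side (y +8.5 mm): the hook enters a loop moving in +y. Gap between them 10 mm. Lowest point 7 mm below the seat.
- hook_tip (a point): Tip of the hook's point, 14 mm above the seat and 8.5 mm to its +y. To enter the loop it must pass below the loop's top wire, with the hook's bottom above the plaque's top edge.
- lift (a joint): How far the hook is pulled down, m: 0 = fully up (home, at its stop; the seat is then 235 mm above the table), 0.108 = bottom stop. A spring pulls it up: holding it down takes about 8 N near the top, 12 N near the bottom. Let go, it flies up; it must rise slower than 0.3 m/s. When up, hook and arm clear everything in the rack.
- trolley (a joint): Where the trolley stands along the rail, m, growing in the hook's +y; range -0.17 to 0.16. It slides freely, with about 1 N of friction, and stays where it is left.
- leaf_center (a point): Centre of the leaf plaque, a leaf-shaped ceramic slab 88 mm wide (x), 10 mm thick (y), 110 mm high, 0.2 to 0.4 kg, standing upright in a slot of the rack with 1.6 mm play; a steel wire loop stands on its top edge. Its foot is 55 mm below this point, the slot walls reach 7 mm above it. It chips if the hook presses on it or its loop with more than 10 N.
- loop_foot (a point): Foot of the plaque's wire loop, middle of the plaque's top edge. 6 mm wire; the straight top wire runs 26 mm along x, its underside 39 mm above here. The loop is bent: its top wire lies anywhere from 20 mm to the -y to 20 mm to the +y side (then up to 5 mm lower). The lean is not reported and the loop is stiff: feel for the wire with the hook's shank.
- rack: Fixed wooden rack, 130 mm (x) by 235 mm (y); three slots along x at y -75, 0 and +75 mm, each between two strips that end 74 mm above the table; slot floors 12 mm above the table. Origin: centre of its underside. The leaf plaque may be in any slot; the others hold a square and an arched tile without loops, up to 110 mm above the table.
- tile: Square tile, 90 mm wide, 10 mm thick, 93 mm high, upright in a slot of the rack; not to be moved. Origin: middle of its foot.
- arch: Arched tile, 76 mm wide, 10 mm thick, 98 mm high, upright in a slot of the rack; not to be moved. Origin: middle of its foot.
- glaze_jar: Bystander: glaze jar, 72 mm across, 85 mm high, on the table. Origin: middle of its underside.
- slip_jar: Bystander: slip jar, 60 mm across, 75 mm high, on the table. Origin: middle of its underside.
- cup: Bystander: white cup, 76 mm across, 75 mm high, on the table. Origin: middle of its underside.
- brush: Bystander: brush, 200 mm long, lying on the table.
- rib: Bystander: flat wooden rib, 100 by 55 by 8 mm, lying on the table. Origin: middle of its underside.
There are look-alikes about, which are no part of the job. What is shaped like the part that bears leaf_center but red is not meant.

How it is judged:
By the outcome, as a careful person would: the job done as asked, in the order asked, and still so for the second after the job is handed in, with the robot touching nothing.
It also fails if it takes over 64 s, if anything falls off the work surface, if the arm or the gripper's body presses on something with over 40 N, if the wrist force passes 120 N, or if a joint passes its speed limit or range.

ROBOT

A 6-joint arm with a two-finger parallel gripper is mounted at the origin on the work surface. World frame = base frame: x ahead of the robot, y to its left, z up, the work surface at z = 0. Lengths are in m, angles in rad, forces in N, time in s.
With the tool pointing down it reaches from about 0.375 to 0.9 m from the base axis. Payload 3.1 kg.
Tool frame: the origin (TCP) lies on the mounting face of the last link; the fingertips stand 182 mm ahead of it and the grasp point (between the pads) lies 164 mm ahead of it; z points along the fingers, y is the direction in which the jaws open and shut (so a half turn about z gives the same grasp; the last joint's range is limited). The gripper opens to 87 mm and grips with 3 to 60 N. Pads are 19 mm wide; open, the fingers measure 117 mm over their backs; the gripper's body (75 mm by 190 mm) begins 51 mm behind the grasp point.
Start: joints at [-1.315, 0.527, 1.433, -0, 1.181, -0.178], TCP at [0.263, -0.567, 0.405] pointing down, gripper open.
Joint ranges: [-3.08, 3.08], [-0.75, 2.2], [0.22, 2.44], [-1.43, 4.57], [0, 2.65], [-2.85, 2.85]. Speed limits (rad/s): [2.79, 2.79, 3.14, 3.14, 3.14, 3.14].

INTERFACE

Orientations are given as a unit quaternion [x, y, z, w].
In Python, from rig import robot, camera, camera_model gives the robot as it stands.
- The arm moves only by the tool drive_tool, never from a script. Its argument "plan" is a list that holds one entry, the list of rows, each a list of 6 numbers: the shift along the world's x, y, z in units of 2.5 cm (1.0 is 2.5 cm), then the turn, a rotation vector about the world's x, y, z in units of 6 degrees (1.0 is 6 degrees). A call has 1 to 8 rows; each row shifts and turns the commanded pose from where the row before left it; what a row does not reach is not made up. A row lasts 1/8 s, in which the tool goes at most 62.5 mm and 10.7 degrees, less where a joint would pass 70% of its speed; a pose out of reach is approached as far as the arm can. A call with a number of a shift or a turn outside -1 to 1 is refused whole. A call with a gripper value outside its range is refused whole. "grip" is the closure, from 0 (fully open) to 1 (shut), set as the call begins (left out, the last holds). The fingers move at their own pace and stop on an object; "force" is the grip in N (left out, the last holds). Time passes only in rows, so rows that do not move let the fingers close. It gives the time, the measured TCP pose, the force and the opening at its end, in the units of the state.
- robot.get_obs(): the state, without advancing time (a new reading comes with each control period).
- camera(name): name is "side" or "top" or "wrist"; returns the picture (400x640x3 uint8, red, green, blue); there is no depth.
- camera_model(name): a dict with "K" (3x3 intrinsics, pixels), "world_to_cam" (4x4, takes a point from world to camera coordinates); the wrist camera has in their place "tool_from_camera" (4x4, takes a point from camera to tool coordinates, whose origin is the TCP and whose axes are the flange's). Camera axes: x right, y up, looking along -z (the intrinsics and any distortion apply to the point x, -y, -z); pixel columns grow to the right and rows downward; lengths in m; the calibration is good to about 2 mm. The wrist camera is an equidistant fisheye: a pixel r from the principal point sees the ray r / f radians off the axis. A picture is of the moment at which its call begins: read the wrist's pose just before it. camera_model takes no time and is no camera call.
- robot.hand_in(): hands the job in, once; it reports no verdict.
The state is a dict: "time": time; "q": joint angles; "joint_velocities": joint speeds; "joint_torque": joint torques, N m; "position": TCP position; "tool_rot": TCP orientation; "ft_force": force on the tool from outside, world axes, zero at the start; "moment": the same for the moment, N m; "grip_width": finger opening in m.
Only numpy, scipy, OpenCV 4.12 (cv2) and the standard library are available. Lean on these libraries where they do the work, as an engineer would, in place of code of your own. Each camera call takes 0.05 s, during which the arm holds its last target.

## Working session

There is one attempt and no reset: what is moved stays moved. The work goes in short steps, Python scripts to look and compute and a tool call to move; the robot and the scene stay as the last step left them, time stands still between calls to the robot, and variables do not carry over. Pictures are saved under pics/ and viewed, and the job is handed in when it is done.

Besides the shell and the picture viewer there is one more tool, called after "Emit:" by a JSON object that holds its "method" and its "body", one argument or row to a line. drive_tool: Moves the arm, as the interface text tells. Shifts and turns lie within -1 to 1; 1 stands for 2.5 cm of shift or 6 degrees of turn. Its arguments: {"type":"object","properties":{"plan":{"type":"array","items":{"type":"array","items":{"type":"array","items":{"type":"number","minimum":-1,"maximum":1}}}},"grip":{"type":"number"},"force":{"type":"number"}},"required":["plan"]}

```bash
ls; mkdir -p pics
python3 - <<'E'
from rig import robot,camera,camera_model
import cv2
o=robot.get_obs(); print(o)
for n in ["side","top","wrist"]:
    m=camera_model(n); print(n,{k:(v.round(4).tolist() if hasattr(v,'round') else v) for k,v in m.items()})
    cv2.imwrite(f"pics/{n}0.png",camera(n)[:,:,::-1])
E
```

```text
pics
{'time': 0.0, 'q': array([-1.31449307e+00,  5.28462093e-01,  1.43388954e+00, -1.63729334e-05,
        1.18134057e+00, -1.78487493e-01]), 'joint_velocities': array([ 0.00022643, -0.00094367,  0.00055682,  0.00157099,  0.00089662,
        0.00032817]), 'joint_torque': array([-3.66367640e-04, -4.40046179e+01, -1.76589686e+01,  6.33021514e-02,
        5.82217926e-02, -1.64386925e-04]), 'position': array([ 0.26320903, -0.56650596,  0.40377776]), 'tool_rot': array([ 9.76461334e-01,  2.15689965e-01, -4.83985755e-05, -1.04868405e-03]), 'ft_force': array([ 0.31388391, -0.55583111,  0.19980255]), 'moment': array([-0.05262639, -0.00801993,  0.02036103]), 'grip_width': 0.08677910408296532}
side {'K': [[481.0138, 0.0, 319.6934], [0.0, 481.0138, 192.3101], [0.0, 0.0, 1.0]], 'world_to_cam': [[-0.8845, -0.4666, 0.0039, 0.4634], [0.2982, -0.5589, 0.7738, -0.2831], [-0.3589, 0.6855, 0.6334, -1.1152], [0.0, 0.0, 0.0, 1.0]]}
top {'K': [[380.3202, 0.0, 317.5591], [0.0, 380.3202, 198.0447], [0.0, 0.0, 1.0]], 'world_to_cam': [[-0.0058, -0.9998, 0.0184, -0.0048], [0.9933, -0.0036, 0.1159, -0.5433], [-0.1158, 0.019, 0.9931, -1.0463], [0.0, 0.0, 0.0, 1.0]]}
wrist {'K': [[309.7069, 0.0, 319.2183], [0.0, 309.7069, 202.6971], [0.0, 0.0, 1.0]], 'tool_from_camera': [[-0.0003, 0.9555, 0.295, 0.0819], [1.0, 0.0001, 0.0008, 0.0007], [0.0007, 0.295, -0.9555, 0.0218], [0.0, 0.0, 0.0, 1.0]]}
```

View pics/side0.png

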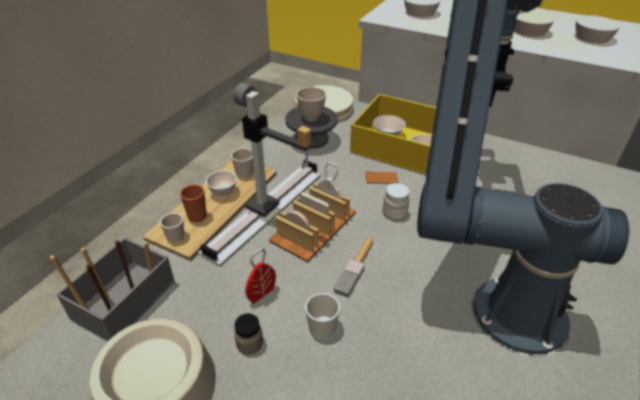

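View pics/top0.png

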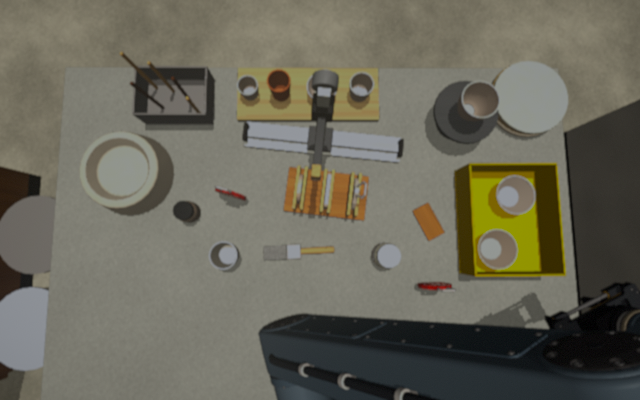

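View pics/wrist0.png

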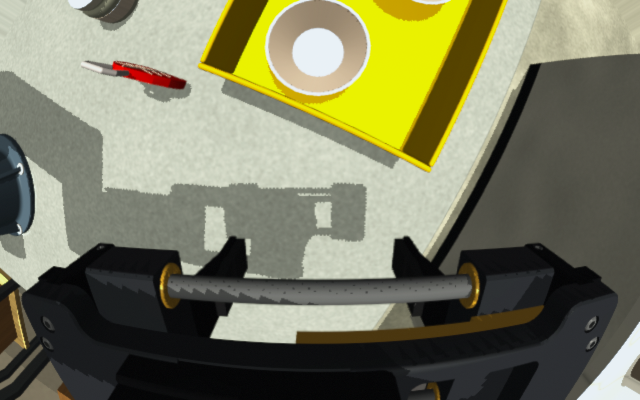

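Run:
```python
import cv2
a=cv2.imread("pics/side0.png")[80:270,190:380]; b=cv2.imread("pics/top0.png")[60:240,230:420]
cv2.imwrite("pics/c_side.png",cv2.resize(a,None,fx=3.1,fy=3.1,interpolation=cv2.INTER_CUBIC))
cv2.imwrite("pics/c_top.png",cv2.resize(b,None,fx=3.2,fy=3.2,interpolation=cv2.INTER_CUBIC))
```

```text
(no output)
```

View pics/c_side.png

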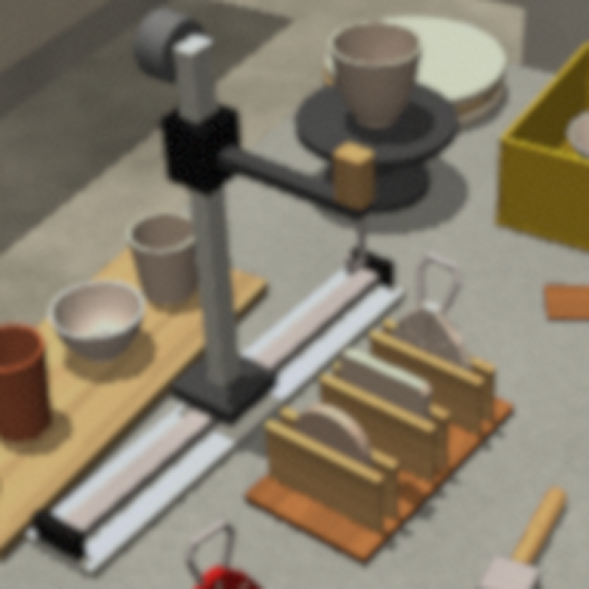

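View pics/c_top.png

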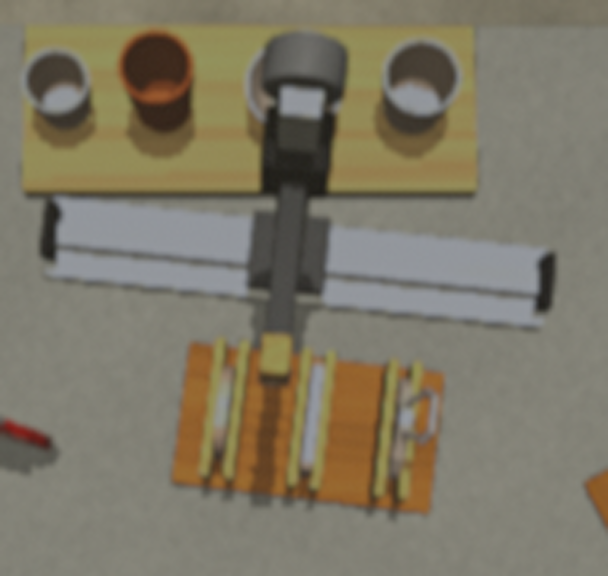

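```bash
cat > h.py <<'E'
import numpy as np, cv2
from rig import robot,camera,camera_model
from scipy.spatial.transform import Rotation as R
def ray(name,px,obs=None):
    m=camera_model(name);K=np.array(m["K"]);u,v=px
    x=(u-K[0,2])/K[0,0];y=(v-K[1,2])/K[1,1]
    if name=="wrist":
        r=np.hypot(x,y); s=np.sin(r)/r if r>1e-9 else 1
        d=np.array([x*s,-y*s,-np.cos(r)])
        T=np.array(m["tool_from_camera"]); Rt=R.from_quat(obs["tool_rot"]).as_matrix()
        return obs["position"]+Rt@T[:3,3], Rt@T[:3,:3]@d
    d=np.array([x,-y,-1.]);d/=np.linalg.norm(d)
    W=np.array(m["world_to_cam"]);return -W[:3,:3].T@W[:3,3], W[:3,:3].T@d
def tri(rays):
    A=np.zeros((3,3));b=np.zeros(3)
    for o,d in rays:
        P=np.eye(3)-np.outer(d,d);A+=P;b+=P@o
    p=np.linalg.solve(A,b)
    return p,[np.linalg.norm((np.eye(3)-np.outer(d,d))@(p-o)) for o,d in rays]
def atz(r,z):
    o,d=r;return o+d*(z-o[2])/d[2]
def proj(name,p,obs=None):
    m=camera_model(name);K=np.array(m["K"])
    if name=="wrist":
        T=np.array(m["tool_from_camera"]); Rt=R.from_quat(obs["tool_rot"]).as_matrix()
        c=T[:3,:3].T@(Rt.T@(np.array(p)-obs["position"])-T[:3,3])
        v=np.array([c[0],-c[1],-c[2]]);n=np.hypot(v[0],v[1]);th=np.arctan2(n,v[2])
        return K[:2,2]+K[0,0]*th*v[:2]/n
    W=np.array(m["world_to_cam"]);c=W[:3,:3]@np.array(p)+W[:3,3]
    return np.array([K[0,2]+K[0,0]*c[0]/-c[2],K[1,2]+K[1,1]*-c[1]/-c[2]])
E
python3 - <<'E'
from h import *
for n in("side","top"): print(n,ray(n,(320,200))[0].round(3))
S=lambda x,y:(190+x/3.1,80+y/3.1); T=lambda x,y:(230+x/3.2,60+y/3.2)
pr=lambda *a:print(*a)
p,e=tri([ray("side",S(353,180)),ray("top",T(276,358))]);print("grip",p.round(4),e)
# rack corners at z~0.006 board top
for c in [(192,345),(442,372),(430,512),(173,485)]: print(atz(ray("top",T(*c)),0.012).round(4))
print("loop")
for s,t in [((427,258),(412,395)),((458,266),(437,395))]: print(tri([ray("side",S(*s)),ray("top",T(*t))]))
for c in [(50,240),(545,285)]: print(atz(ray("top",T(*c)),0.03).round(4))
E
```

```text
side [0.094 0.822 0.924]
top [0.418 0.013 1.102]
grip [5.665e-01 4.000e-04 3.112e-01] [np.float64(0.00021743536715286153), np.float64(0.00021743536715285741)]
[0.6344 0.0719 0.012 ]
[ 0.6089 -0.1555  0.012 ]
[ 0.4815 -0.142   0.012 ]
[0.5068 0.0886 0.012 ]
loop
(array([ 0.56039499, -0.10800281,  0.17245014]), [np.float64(0.0026736448292904226), np.float64(0.0026736448292903215)])
(array([ 0.55405486, -0.13405355,  0.15118946]), [np.float64(0.012820306985716692), np.float64(0.012820306985716626)])
[0.7273 0.199  0.03  ]
[ 0.6853 -0.2478  0.03  ]
```

Emit:
{"method": "drive_tool", "body": {
  "plan": [
    [[0.3, 0.8, 0.8, 0, 0, -0.2], [0.3, 0.8, 0.8, 0, 0, -0.2], [0.3, 0.8, 0.8, 0, 0, -0.2], [0.3, 0.8, 0.8, 0, 0, -0.2], [0.3, 0.8, 0.8, 0, 0, -0.2], [0.3, 0.8, 0.8, 0, 0, -0.2], [0.3, 0.8, 0.8, 0, 0, -0.2], [0.3, 0.8, 0.8, 0, 0, -0.2]]
  ],
  "grip": 0
}}

```text
time: 1.15
position: [0.3234, -0.4059, 0.5651]
tool_rot: [0.991, 0.133, -0.0, -0.0]
ft_force: [-0.2, -0.2, -0.8]
grip_width: 0.087
```

Emit:
{"method": "drive_tool", "body": {
  "plan": [
    [[0.3, 0.9, 0, 0, 0, -0.2], [0.3, 0.9, 0, 0, 0, -0.2], [0.3, 0.9, 0, 0, 0, -0.2], [0.3, 0.9, 0, 0, 0, -0.2], [0.3, 0.9, 0, 0, 0, -0.2], [0.3, 0.9, 0, 0, 0, -0.2], [0.3, 0.9, 0, 0, 0, -0.2], [0.3, 0.9, 0, 0, 0, -0.2]]
  ]
}}

```text
time: 2.15
position: [0.3833, -0.2259, 0.5645]
tool_rot: [0.999, 0.049, -0.0, -0.0]
ft_force: [0.0, 0.5, -0.1]
grip_width: 0.0871
```

Run:
```python
from h import *
o=robot.get_obs(); print(o["time"],o["position"],R.from_quat(o["tool_rot"]).as_matrix()[:,0])
import pickle; pickle.dump(o,open("o1.pkl","wb"))
cv2.imwrite("pics/w1.png",camera("wrist")[:,:,::-1])
```

```text
2.15 [ 0.38333231 -0.22593856  0.56447245] [ 9.95109848e-01  9.87736774e-02 -3.88575234e-04]
```

View pics/w1.png

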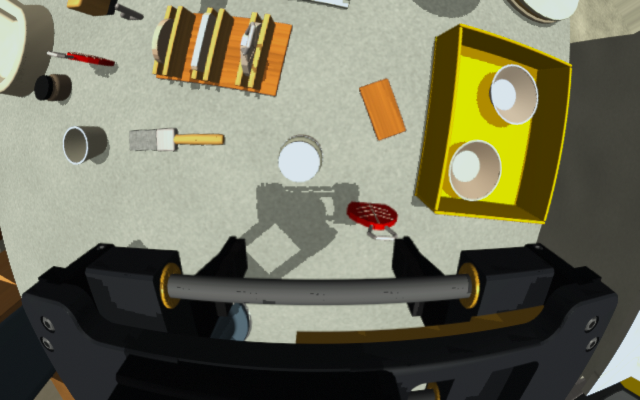

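Emit:
{"method": "drive_tool", "body": {
  "plan": [
    [[0.6, 0.8, 0, 0, 0, -0.2], [0.6, 0.8, 0, 0, 0, -0.2], [0.6, 0.8, 0, 0, 0, -0.2], [0.6, 0.8, 0, 0, 0, -0.2], [0.6, 0.8, 0, 0, 0, -0.2], [0.6, 0.8, 0, 0, 0, 0], [0, 0, 0, 0, 0, 0]]
  ]
}}

```text
time: 3.08
position: [0.4737, -0.1061, 0.5644]
tool_rot: [1.0, -0.001, -0.0, -0.0]
ft_force: [0.0, 0.6, 0.6]
grip_width: 0.0871
```

Run:
```python
from h import *
o=robot.get_obs(); print(o["time"],o["position"],R.from_quat(o["tool_rot"]).as_matrix()[:,0])
import pickle; pickle.dump(o,open("o2.pkl","wb"))
a=camera("wrist")[:,:,::-1]
cv2.imwrite("pics/w2.png",a);cv2.imwrite("pics/w2c.png",cv2.resize(a[0:240,170:470],None,fx=2.5,fy=2.5,interpolation=cv2.INTER_CUBIC))
```

```text
3.075 [ 0.4737255  -0.10609339  0.56439013] [ 9.99996835e-01 -2.42439122e-03 -6.72564537e-04]
```

View pics/w2c.png

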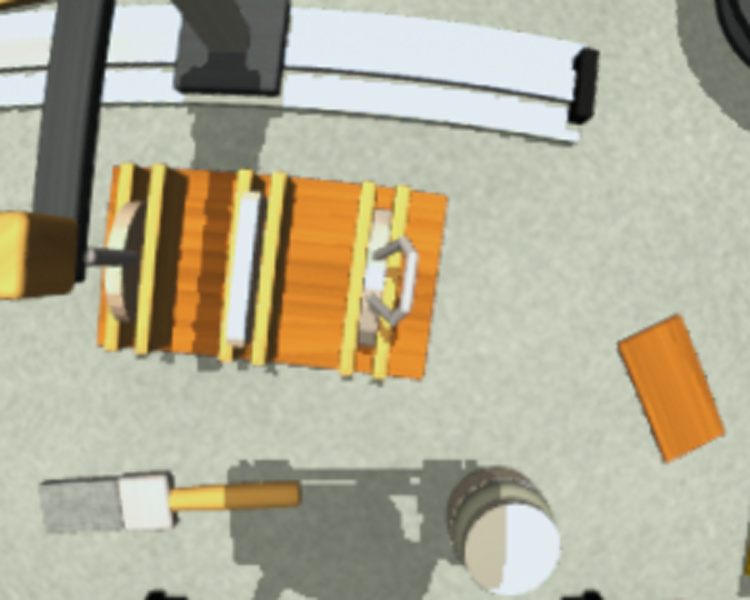

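```bash
python3 - <<'E'
from h import *
import pickle
o=pickle.load(open("o2.pkl","rb"))
W=lambda x,y:(170+x/2.5,y/2.5)
g=lambda c,z:atz(ray("wrist",W(*c),o),z).round(4)
P=lambda n,c,z:print(n,g(c,z))
P("wire top a",(409,243),.161);P("wire b",(402,318),.161);P("wire mid",(410,282),.161)
P("leaf top mid",(376,280),.122)
for c in [(380,213),(368,345)]:P("leaf end",c,.09)
for c in [(115,167),(447,196),(423,380),(98,348)]:P("rack",c,.012)
for c in [(368,183),(403,187),(347,375),(380,380)]:P("strip",c,.074)
for c in [(127,165),(157,166),(112,348),(143,353)]:P("stripL",c,.074)
P("block top fr",(20,213),.337);P("block bottom right corner",(72,290),.295); P("block",(76,213),.295)
P("hook seat",(100,258),.235)
E
python3 - <<'E'
import cv2
a=cv2.imread("pics/w2.png")
cv2.imwrite("pics/w2l.png",cv2.resize(a[40:160,100:260],None,fx=5,fy=5,interpolation=cv2.INTER_CUBIC))
cv2.imwrite("pics/w2r.png",cv2.resize(a[65:160,290:370],None,fx=6,fy=6,interpolation=cv2.INTER_CUBIC))
E
```

```text
wire top a [ 0.5713 -0.1238  0.161 ]
wire b [ 0.5342 -0.1204  0.161 ]
wire mid [ 0.552  -0.1243  0.161 ]
leaf top mid [ 0.5527 -0.1079  0.122 ]
leaf end [ 0.5917 -0.1103  0.09  ]
leaf end [ 0.5144 -0.1032  0.09  ]
rack [0.6391 0.0729 0.012 ]
rack [ 0.6101 -0.1561  0.012 ]
rack [ 0.4829 -0.1404  0.012 ]
rack [0.5105 0.0899 0.012 ]
strip [ 0.6113 -0.1034  0.074 ]
strip [ 0.6089 -0.1241  0.074 ]
strip [ 0.4946 -0.0903  0.074 ]
strip [ 0.4914 -0.1103  0.074 ]
stripL [0.6299 0.044  0.074 ]
stripL [0.6275 0.0247 0.074 ]
stripL [0.5153 0.0575 0.074 ]
stripL [0.5112 0.037  0.074 ]
block top fr [ 0.5782 -0.0081  0.337 ]
block bottom right corner [ 0.5547 -0.0065  0.295 ]
block [ 0.5805 -0.0089  0.295 ]
hook seat [0.5668 0.0047 0.235 ]
```

View pics/w2l.png

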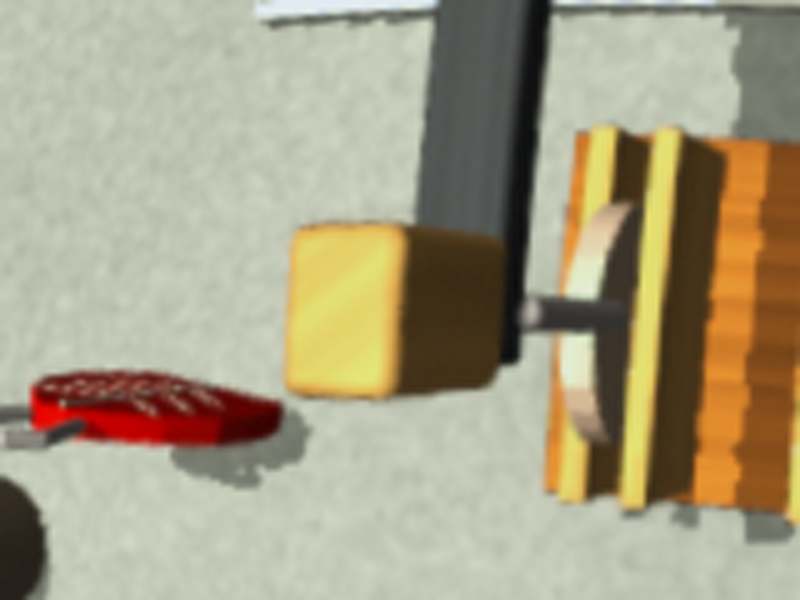

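View pics/w2r.png

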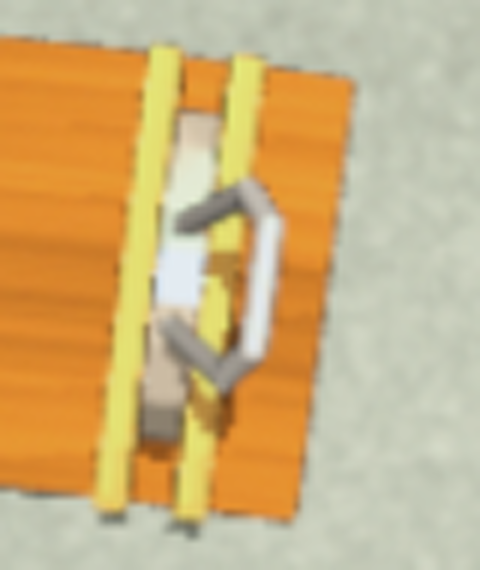

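Run:
```python
from h import *
import pickle
o=pickle.load(open("o2.pkl","rb"))
L=lambda x,y:(100+x/5,40+y/5)
for c in [(295,225),(405,225),(395,396),(287,393)]: print(atz(ray("wrist",L(*c),o),.337).round(4))
c=ray("wrist",L(346,310),o); print(atz(c,.337))
S=lambda x,y:(190+x/3.1,80+y/3.1); T=lambda x,y:(230+x/3.2,60+y/3.2)
print(tri([c,ray("side",S(354,153))]),tri([c,ray("side",S(354,153)),ray("top",T(277,350))]))
print(proj("side",(0.5675,.0015,.337)),S(354,153),proj("top",(0.5675,.0015,.337)),T(277,350))
# wire mid with side
w=ray("wrist",(333.3,112.5),o); print(tri([w,ray("side",S(442,263))]),tri([w,ray("side",S(442,263)),ray("top",T(435,412))]))
```

```text
[0.5802 0.0075 0.337 ]
[ 0.578  -0.0105  0.337 ]
[ 0.5539 -0.0079  0.337 ]
[0.5558 0.01   0.337 ]
[ 0.56687115 -0.00059658  0.337     ]
(array([5.66352726e-01, 1.11296131e-04, 3.35002740e-01]), [np.float64(0.0006809339522945107), np.float64(0.0006809339522946801)]) (array([5.66585353e-01, 6.62318487e-05, 3.35023575e-01]), [np.float64(0.0004975498839068958), np.float64(0.0008818341845039446), np.float64(0.00042350288038426915)])
[303.16030511 128.69079478] (304.19354838709677, 129.3548387096774) [315.88011378 168.95920473] (316.5625, 169.375)
(array([ 0.55162674, -0.12387502,  0.1595209 ]), [np.float64(0.000852389983405955), np.float64(0.0008523899834058056)]) (array([ 0.55171189, -0.12509887,  0.15888722]), [np.float64(0.0017167247455115546), np.float64(0.0004167526925300548), np.float64(0.001511410832945736)])
```

Emit:
{"method": "drive_tool", "body": {
  "plan": [
    [[0, 0, 0, 0, 0, 1], [0, 0, 0, 0, 0, 1], [0, 0, 0, 0, 0, 1], [0, 0, 0, 0, 0, 1], [0, 0, 0, 0, 0, 1], [0, 0, 0, 0, 0, 1], [0, 0, 0, 0, 0, 1], [0, 0, 0, 0, 0, 1]]
  ]
}}

```text
time: 4.12
position: [0.4727, -0.1078, 0.5646]
tool_rot: [0.914, 0.405, -0.0, 0.0]
ft_force: [-0.5, -0.9, -0.1]
grip_width: 0.0871
```

Emit:
{"method": "drive_tool", "body": {
  "plan": [
    [[0, 0.2, 0, 0, 0, 1], [0, 0.2, 0, 0, 0, 1], [0, 0.2, 0, 0, 0, 1], [0, 0.2, 0, 0, 0, 1], [0, 0.2, 0, 0, 0, 1], [0, 0.2, 0, 0, 0, 1], [0, 0.2, 0, 0, 0, 1], [0, 0.2, 0, 0, 0, 1]]
  ]
}}

```text
time: 5.12
position: [0.4728, -0.0677, 0.5646]
tool_rot: [0.67, 0.742, -0.0, -0.0]
ft_force: [-0.9, -0.2, 0.6]
grip_width: 0.0869
```

Emit:
{"method": "drive_tool", "body": {
  "plan": [
    [[0.2, 0.2, 0, 0, 0, 1], [0.2, 0.2, 0, 0, 0, 1], [0.2, 0.2, 0, 0, 0, 1], [0.2, 0.2, 0, 0, 0, 1], [0.2, 0.2, 0, 0, 0, 1], [0.2, 0.2, 0, 0, 0, 1], [0.2, 0.2, 0, 0, 0, 1], [0.2, 0.2, 0, 0, 0, 1]]
  ]
}}

```text
time: 6.12
position: [0.513, -0.0278, 0.5646]
tool_rot: [0.31, 0.951, -0.0, -0.0]
ft_force: [-1.1, -0.8, 0.2]
grip_width: 0.0871
```

Emit:
{"method": "drive_tool", "body": {
  "plan": [
    [[0.3, 0.2, 0, 0, 0, 1], [0.3, 0.2, 0, 0, 0, 1], [0.3, 0.2, 0, 0, 0, 1], [0.3, 0.2, 0, 0, 0, 1], [0.3, 0.2, 0, 0, 0, 1], [0.3, 0.04, 0, 0, 0, 0], [0.3, 0, 0, 0, 0, 0], [0, 0, 0, 0, 0, 0]]
  ]
}}

```text
time: 7.12
position: [0.5662, -0.0013, 0.5645]
tool_rot: [0.055, 0.998, -0.0, -0.0]
ft_force: [-0.1, 0.5, 1.1]
grip_width: 0.087
```

Run:
```python
from h import *
o=robot.get_obs(); print(o["time"],o["q"],o["position"],R.from_quat(o["tool_rot"]).as_matrix())
import pickle; pickle.dump(o,open("o3.pkl","wb"))
a=camera("wrist")[:,:,::-1]
cv2.imwrite("pics/w3.png",a)
print(proj("wrist",(.5667,-.0003,.337),o))
```

```text
7.125 [-1.99608645e-01  3.02173921e-01  1.35575482e+00 -2.51859754e-04
  1.48382632e+00 -1.65941054e+00] [ 0.56623008 -0.00133275  0.56454304] [[-9.93848846e-01  1.10744879e-01 -2.08937719e-04]
 [ 1.10744923e-01  9.93848840e-01 -2.13722082e-04]
 [ 1.83983883e-04 -2.35546236e-04 -9.99999955e-01]]
[321.01062234 226.05007288]
```

View pics/w3.png

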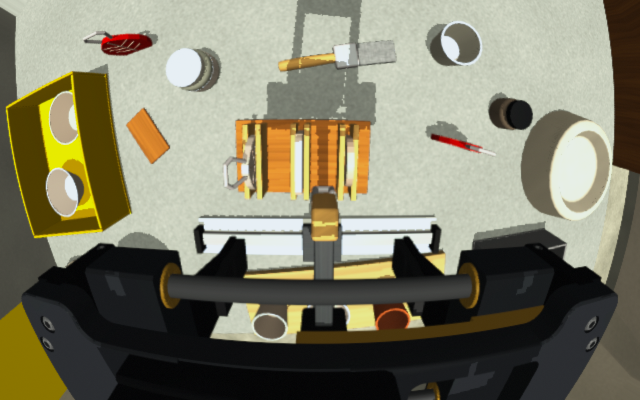

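Emit:
{"method": "drive_tool", "body": {
  "plan": [
    [[0, 0.05, -0.6, 0, 0, 0], [0, 0, -0.6, 0, 0, 0], [0, 0, -0.6, 0, 0, 0], [0, 0, -0.6, 0, 0, 0], [0, 0, -0.5, 0, 0, 0], [0, 0, -0.4, 0, 0, 0], [0, 0, 0, 0, 0, 0]]
  ]
}}

```text
time: 8.05
position: [0.5657, 0.0005, 0.4813]
tool_rot: [0.055, 0.998, 0.0, -0.001]
ft_force: [-0.3, 0.5, -0.2]
grip_width: 0.087
```

Run:
```python
from h import *
o=robot.get_obs(); print(o["time"],o["position"],o["ft_force"])
a=camera("wrist")[:,:,::-1]
cv2.imwrite("pics/w4.png",cv2.resize(a[90:330,170:470],None,fx=2.5,fy=2.5))
b=camera("side")[:,:,::-1]
cv2.imwrite("pics/s4.png",cv2.resize(b[40:240,190:400],None,fx=3,fy=3))
```

```text
8.05 [5.65683082e-01 4.64282230e-04 4.81327441e-01] [-0.28387057  0.46829859 -0.19561999]
```

View pics/w4.png

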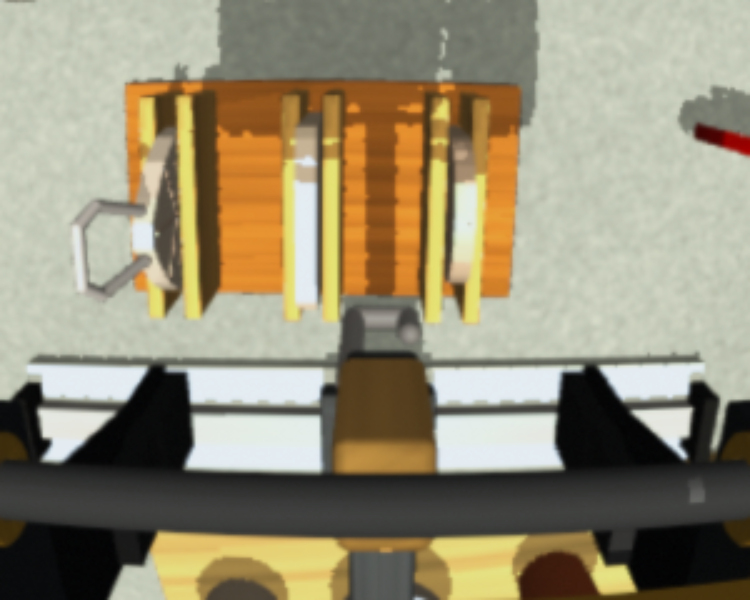

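View pics/s4.png

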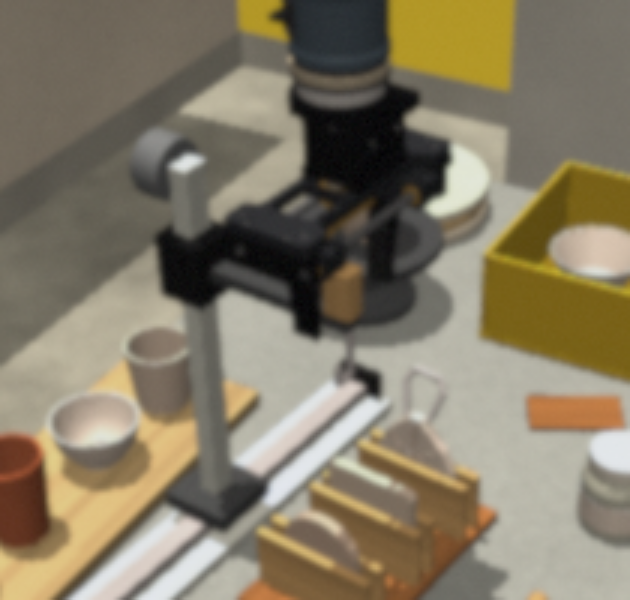

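Emit:
{"method": "drive_tool", "body": {
  "plan": [
    [[0, 0, 0, 0, 0, 0], [0, 0, 0, 0, 0, 0], [0, 0, 0, 0, 0, 0], [0, 0, 0, 0, 0, 0], [0, 0, 0, 0, 0, 0], [0, 0, 0, 0, 0, 0]]
  ],
  "grip": 1,
  "force": 50
}}

```text
time: 8.9
position: [0.5658, 0.0004, 0.4822]
tool_rot: [0.055, 0.998, -0.0, -0.0]
ft_force: [0.4, 0.7, 0.1]
grip_width: 0.0352
```

Run:
```python
from h import *
o=robot.get_obs(); print(o["time"],o["position"],o["ft_force"],o["moment"],o["grip_width"])
a=camera("wrist")[:,:,::-1]
cv2.imwrite("pics/w5.png",cv2.resize(a[90:330,170:470],None,fx=2.5,fy=2.5))
```

```text
8.9 [5.65794297e-01 4.45114967e-04 4.82227459e-01] [0.41499765 0.70561608 0.14987476] [ 0.03620008 -0.13575165 -0.04143503] 0.03515494710611708
```

View pics/w5.png

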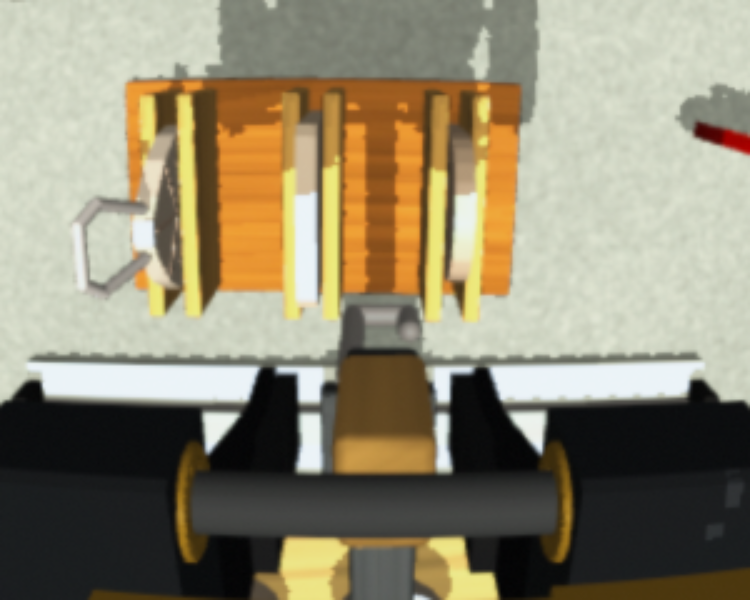

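Still closing (35 mm); wait a bit more.

Emit:
{"method": "drive_tool", "body": {
  "plan": [
    [[0, 0, 0, 0, 0, 0], [0, 0, 0, 0, 0, 0], [0, 0, 0, 0, 0, 0], [0, 0, 0, 0, 0, 0]]
  ]
}}

```text
time: 9.45
position: [0.5658, 0.0006, 0.4822]
tool_rot: [0.055, 0.998, 0.0, -0.0]
ft_force: [0.5, 0.4, 0.1]
grip_width: 0.0195
```

Emit:
{"method": "drive_tool", "body": {
  "plan": [
    [[-0.03, -0.25, 0, 0, 0, 0], [-0.06, -0.5, 0, 0, 0, 0], [-0.06, -0.5, 0, 0, 0, 0], [-0.06, -0.5, 0, 0, 0, 0], [-0.06, -0.5, 0, 0, 0, 0], [0, 0, 0, 0, 0, 0]]
  ]
}}

```text
time: 10.2
position: [0.5593, -0.0575, 0.4822]
tool_rot: [0.056, 0.998, -0.001, 0.001]
ft_force: [3.8, -1.7, -2.9]
grip_width: 0.0198
```

Emit:
{"method": "drive_tool", "body": {
  "plan": [
    [[-0.02, -0.5, 0, 0, 0, 0], [-0.04, -0.5, 0, 0, 0, 0], [-0.04, -0.5, 0, 0, 0, 0], [-0.05, -0.5, 0, 0, 0, 0], [0, 0, 0, 0, 0, 0]]
  ]
}}

```text
time: 10.82
position: [0.5546, -0.1072, 0.4822]
tool_rot: [0.056, 0.998, -0.001, -0.001]
ft_force: [-2.4, -0.8, 1.3]
grip_width: 0.02
```

Emit:
{"method": "drive_tool", "body": {
  "plan": [
    [[-0.06, -0.5, 0, 0, 0, 0], [-0.06, -0.5, 0, 0, 0, 0], [-0.06, -0.5, 0, 0, 0, 0], [-0.04, -0.33, 0, 0, 0, 0], [0, 0, 0, 0, 0, 0]]
  ]
}}

```text
time: 11.45
position: [0.5495, -0.1527, 0.4822]
tool_rot: [0.055, 0.998, -0.001, -0.001]
ft_force: [-5.3, 0.4, 1.5]
grip_width: 0.0193
```

Run:
```python
from h import *
o=robot.get_obs(); print(o["time"],o["position"],o["ft_force"],o["moment"],o["grip_width"])
import pickle; pickle.dump(o,open("o6.pkl","wb"))
a=camera("wrist")[:,:,::-1];cv2.imwrite("pics/w6f.png",a)
cv2.imwrite("pics/w6.png",cv2.resize(a[90:330,170:470],None,fx=2.5,fy=2.5))
b=camera("side")[:,:,::-1]
cv2.imwrite("pics/s6.png",cv2.resize(b[40:240,190:400],None,fx=3,fy=3))
```

```text
11.45 [ 0.54945432 -0.15271844  0.48219585] [-5.26003917  0.39775726  1.46986912] [0.20306386 0.54928918 0.07772501] 0.019344690165369306
```

View pics/w6.png

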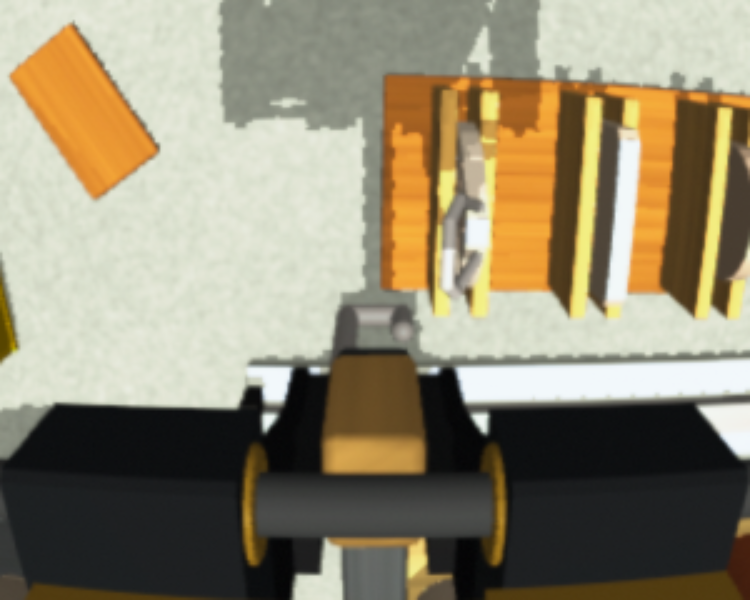

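View pics/s6.png

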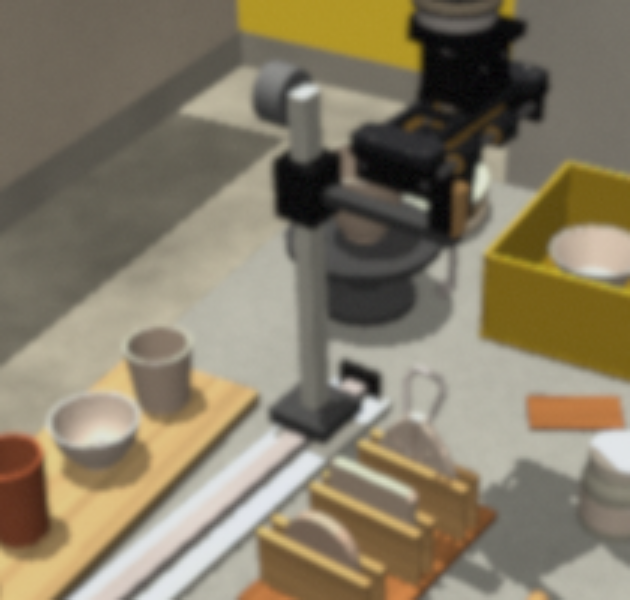

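Emit:
{"method": "drive_tool", "body": {
  "plan": [
    [[-0.04, 0, -0.2, 0, 0, 0], [0, 0, -0.4, 0, 0, 0], [0, 0, -0.5, 0, 0, 0], [0, 0, -0.5, 0, 0, 0], [0, 0, -0.4, 0, 0, 0], [0, 0, 0, 0, 0, 0]]
  ]
}}

```text
time: 12.3
position: [0.5491, -0.1514, 0.4333]
tool_rot: [0.055, 0.999, -0.001, 0.001]
ft_force: [-4.3, 0.2, 9.5]
grip_width: 0.0197
```

Run:
```python
from h import *
o=robot.get_obs(); print(o["time"],o["position"],o["ft_force"],o["moment"],o["grip_width"])
a=camera("wrist")[:,:,::-1];cv2.imwrite("pics/w7f.png",a)
cv2.imwrite("pics/w7.png",cv2.resize(a[90:330,170:470],None,fx=2.5,fy=2.5))
```

```text
12.3 [ 0.5491099  -0.15143048  0.43329286] [-4.29095021  0.17151371  9.52514597] [0.21336019 0.8115619  0.06183611] 0.01971294963481752
```

View pics/w7.png

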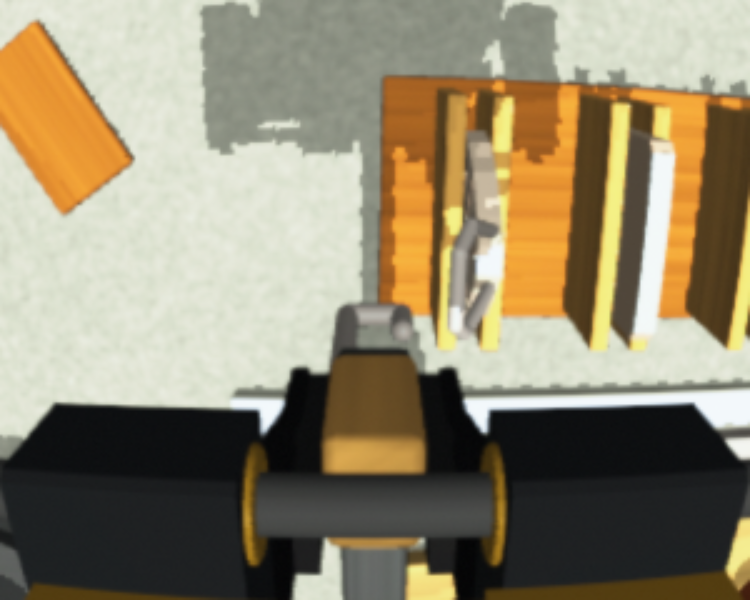

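Emit:
{"method": "drive_tool", "body": {
  "plan": [
    [[0, 0, -0.4, 0, 0, 0], [0, 0, -0.5, 0, 0, 0], [0, 0, -0.5, 0, 0, 0], [0, 0, -0.4, 0, 0, 0], [0, 0, -0.22, 0, 0, 0], [0, 0, 0, 0, 0, 0]]
  ]
}}

```text
time: 13.1
position: [0.5491, -0.1514, 0.3832]
tool_rot: [0.055, 0.999, -0.001, 0.001]
ft_force: [-6.0, 0.6, 11.1]
grip_width: 0.0199
```

Run:
```python
from h import *
o=robot.get_obs(); print(o["time"],o["position"],o["ft_force"],o["moment"],o["grip_width"])
a=camera("wrist")[:,:,::-1];cv2.imwrite("pics/w8f.png",a)
cv2.imwrite("pics/w8.png",cv2.resize(a[90:330,170:470],None,fx=2.5,fy=2.5))
b=camera("side")[:,:,::-1]
cv2.imwrite("pics/s8.png",cv2.resize(b[80:220,260:400],None,fx=4,fy=4,interpolation=cv2.INTER_CUBIC))
```

```text
13.1 [ 0.54913486 -0.15140827  0.38322958] [-5.99855744  0.56317588 11.08586814] [0.27800475 0.8647865  0.01875289] 0.01990647382902257
```

View pics/w8.png

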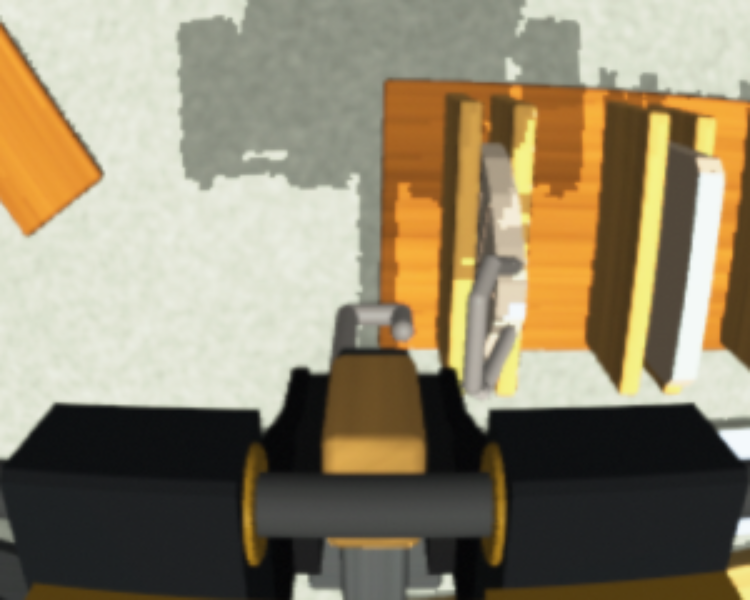

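View pics/s8.png

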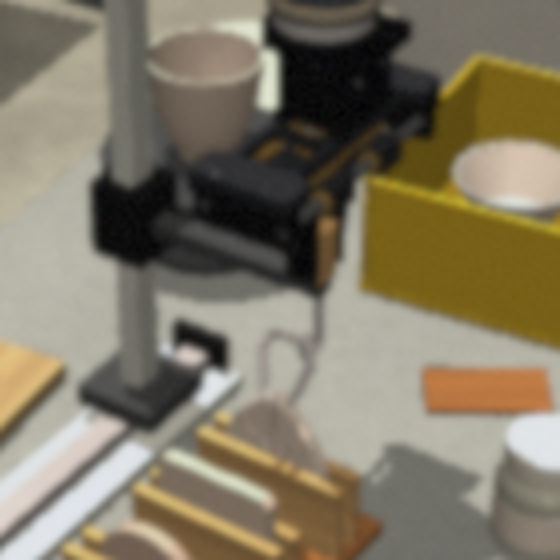

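Emit:
{"method": "drive_tool", "body": {
  "plan": [
    [[0.015, 0.16, 0, 0, 0, 0], [0.02, 0.16, 0, 0, 0, 0], [0.02, 0.16, 0, 0, 0, 0], [0.015, 0.16, 0, 0, 0, 0], [0, 0, 0, 0, 0, 0]]
  ]
}}

```text
time: 13.82
position: [0.5508, -0.1349, 0.3837]
tool_rot: [0.055, 0.999, -0.0, 0.001]
ft_force: [-5.9, 2.4, 11.7]
grip_width: 0.0194
```

Run:
```python
from h import *
o=robot.get_obs(); print(o["time"],o["position"],o["ft_force"],o["moment"],o["grip_width"])
a=camera("wrist")[:,:,::-1];cv2.imwrite("pics/w9f.png",a)
cv2.imwrite("pics/w9.png",cv2.resize(a[160:260,270:420],None,fx=5,fy=5,interpolation=cv2.INTER_CUBIC))
```

```text
13.825 [ 0.55084826 -0.13488183  0.38368394] [-5.8724015   2.43444014 11.71024444] [0.40477685 0.92030816 0.02990306] 0.019448039633587048
```

View pics/w9.png

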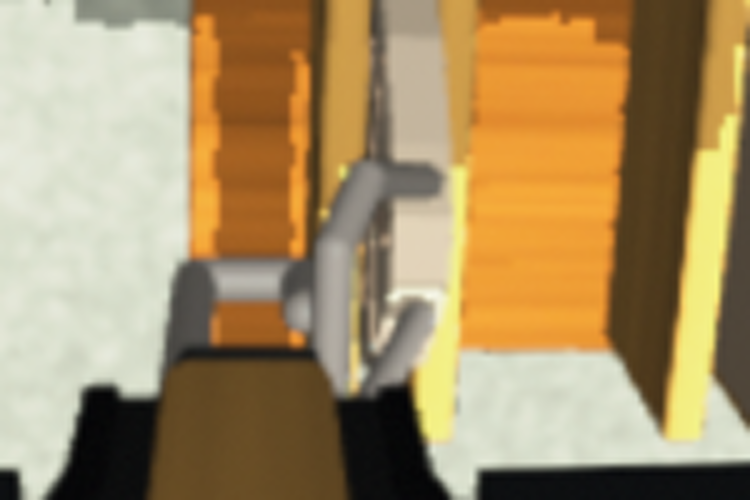

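Emit:
{"method": "drive_tool", "body": {
  "plan": [
    [[0.01, 0.1, 0, 0, 0, 0], [0.01, 0.1, 0, 0, 0, 0], [0.01, 0.1, 0, 0, 0, 0], [0.01, 0.1, 0, 0, 0, 0], [0, 0, 0, 0, 0, 0]]
  ]
}}

```text
time: 14.5
position: [0.5519, -0.1251, 0.3837]
tool_rot: [0.055, 0.999, -0.0, 0.001]
ft_force: [-5.6, 1.8, 10.9]
grip_width: 0.0194
```

Run:
```python
from h import *
o=robot.get_obs(); print(o["time"],o["position"],o["ft_force"],o["moment"],o["grip_width"])
a=camera("wrist")[:,:,::-1];cv2.imwrite("pics/w10f.png",a)
cv2.imwrite("pics/w10.png",cv2.resize(a[160:260,270:420],None,fx=5,fy=5,interpolation=cv2.INTER_CUBIC))
```

```text
14.5 [ 0.55188376 -0.12507449  0.38369569] [-5.64614501  1.76610104 10.92023364] [0.32223763 0.8908743  0.01059414] 0.019440042928306926
```

View pics/w10.png

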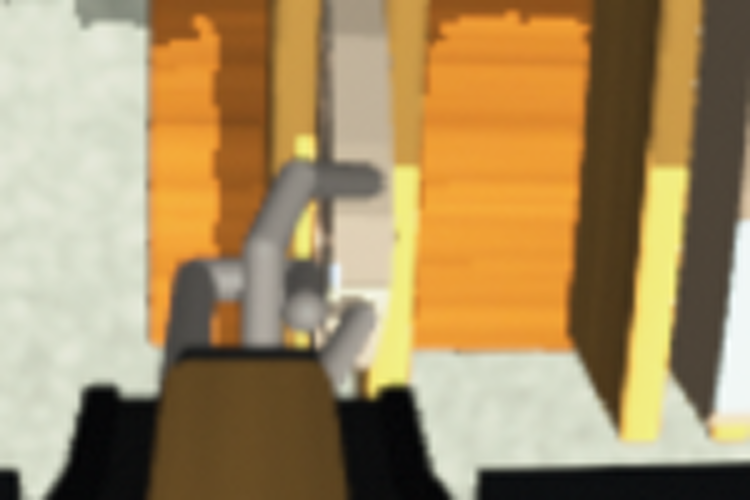

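Emit:
{"method": "drive_tool", "body": {
  "plan": [
    [[0.006, 0.05, 0, 0, 0, 0], [0.006, 0.05, 0, 0, 0, 0], [0, 0, 0, 0, 0, 0]]
  ]
}}

```text
time: 14.92
position: [0.5522, -0.1227, 0.3837]
tool_rot: [0.055, 0.999, -0.0, 0.001]
ft_force: [-5.1, 0.4, 11.1]
grip_width: 0.0197
```

Emit:
{"method": "drive_tool", "body": {
  "plan": [
    [[0.004, 0.04, 0, 0, 0, 0], [0, 0, 0, 0, 0, 0]]
  ]
}}

```text
time: 15.18
position: [0.5522, -0.1218, 0.3837]
tool_rot: [0.055, 0.999, -0.001, 0.001]
ft_force: [-5.3, 0.4, 11.8]
grip_width: 0.0198
```

Emit:
{"method": "drive_tool", "body": {
  "plan": [
    [[0.004, 0.04, 0, 0, 0, 0], [0, 0, 0, 0, 0, 0]]
  ]
}}

```text
time: 15.42
position: [0.5523, -0.1208, 0.3837]
tool_rot: [0.055, 0.999, -0.001, 0.001]
ft_force: [-6.6, 0.4, 11.4]
grip_width: 0.0199
```

Emit:
{"method": "drive_tool", "body": {
  "plan": [
    [[0.003, 0.03, 0, 0, 0, 0], [0, 0, 0, 0, 0, 0]]
  ]
}}

```text
time: 15.68
position: [0.5524, -0.1201, 0.3837]
tool_rot: [0.055, 0.999, -0.001, 0.001]
ft_force: [-5.5, -0.1, 12.1]
grip_width: 0.0195
```

Run:
```python
from h import *
o=robot.get_obs(); print(o["time"],o["position"],o["ft_force"],o["moment"],o["grip_width"])
a=camera("wrist")[:,:,::-1];cv2.imwrite("pics/w11f.png",a)
cv2.imwrite("pics/w11.png",cv2.resize(a[160:260,270:420],None,fx=5,fy=5,interpolation=cv2.INTER_CUBIC))
```

```text
15.675 [ 0.55242113 -0.1200859   0.3836951 ] [-5.50325178 -0.14280846 12.11618943] [0.23145055 0.97357947 0.0626626 ] 0.01947274984640416
```

View pics/w11.png

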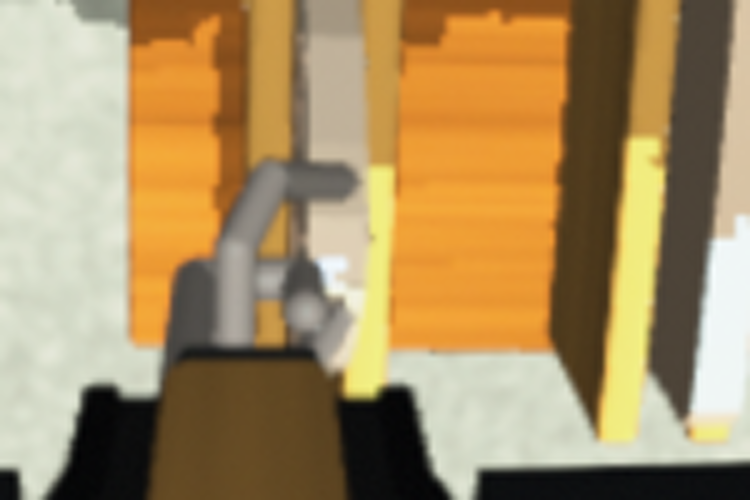

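Emit:
{"method": "drive_tool", "body": {
  "plan": [
    [[0.003, 0.03, 0, 0, 0, 0], [0, 0, 0, 0, 0, 0]]
  ]
}}

```text
time: 15.98
position: [0.5525, -0.1194, 0.3837]
tool_rot: [0.055, 0.999, -0.001, 0.001]
ft_force: [-4.7, 0.4, 10.7]
grip_width: 0.02
```

Emit:
{"method": "drive_tool", "body": {
  "plan": [
    [[0.003, 0.025, 0, 0, 0, 0], [0, 0, 0, 0, 0, 0]]
  ]
}}

```text
time: 16.23
position: [0.5526, -0.1188, 0.3837]
tool_rot: [0.055, 0.999, -0.001, 0.001]
ft_force: [-5.4, -1.2, 11.0]
grip_width: 0.0194
```

Emit:
{"method": "drive_tool", "body": {
  "plan": [
    [[0, 0, 0, 0, 0, 0]]
  ]
}}

```text
time: 16.35
position: [0.5526, -0.1188, 0.3837]
tool_rot: [0.055, 0.999, -0.001, 0.001]
ft_force: [-5.4, 0.4, 10.5]
grip_width: 0.0199
```

Emit:
{"method": "drive_tool", "body": {
  "plan": [
    [[0.002, 0.02, 0, 0, 0, 0], [0, 0, 0, 0, 0, 0]]
  ]
}}

```text
time: 16.6
position: [0.5526, -0.1185, 0.3837]
tool_rot: [0.055, 0.999, -0.001, 0.001]
ft_force: [-5.2, -0.9, 11.4]
grip_width: 0.0198
```

Emit:
{"method": "drive_tool", "body": {
  "plan": [
    [[0, 0, 0, 0, 0, 0]]
  ]
}}

```text
time: 16.73
position: [0.5526, -0.1185, 0.3837]
tool_rot: [0.055, 0.999, -0.001, 0.001]
ft_force: [-5.9, -1.1, 10.8]
grip_width: 0.0193
```

Emit:
{"method": "drive_tool", "body": {
  "plan": [
    [[0.002, 0.02, 0, 0, 0, 0], [0, 0, 0, 0, 0, 0]]
  ]
}}

```text
time: 16.98
position: [0.5526, -0.1181, 0.3838]
tool_rot: [0.055, 0.999, -0.001, 0.001]
ft_force: [-6.3, -1.7, 11.2]
grip_width: 0.0193
```

Emit:
{"method": "drive_tool", "body": {
  "plan": [
    [[0.002, 0.02, 0, 0, 0, 0], [0, 0, 0, 0, 0, 0]]
  ]
}}

```text
time: 17.23
position: [0.5527, -0.1175, 0.3839]
tool_rot: [0.055, 0.999, -0.001, 0.001]
ft_force: [-5.7, -1.5, 11.2]
grip_width: 0.0196
```

Run:
```python
from h import *
o=robot.get_obs(); print(o["time"],o["position"],o["ft_force"],o["moment"],o["grip_width"])
a=camera("wrist")[:,:,::-1];cv2.imwrite("pics/w12f.png",a)
cv2.imwrite("pics/w12.png",cv2.resize(a[160:260,270:420],None,fx=5,fy=5,interpolation=cv2.INTER_CUBIC))
```

```text
17.225 [ 0.55270354 -0.11754572  0.38385097] [-5.69410095 -1.46966037 11.22301987] [0.13466609 1.00304864 0.06222007] 0.019636786815374386
```

View pics/w12.png

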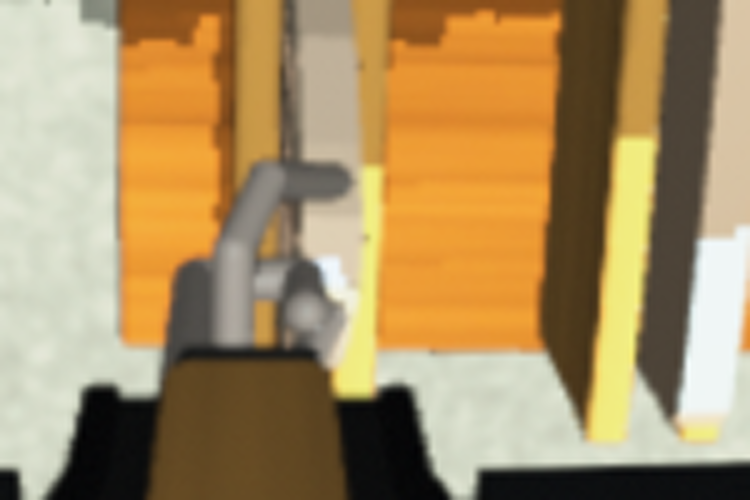

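Emit:
{"method": "drive_tool", "body": {
  "plan": [
    [[-0.004, -0.04, 0, 0, 0, 0], [0, 0, 0.15, 0, 0, 0], [0, 0, 0.15, 0, 0, 0], [0, 0, 0.15, 0, 0, 0], [0, 0, 0.1, 0, 0, 0], [0, 0, 0, 0, 0, 0]]
  ]
}}

```text
time: 18.02
position: [0.5526, -0.1181, 0.3976]
tool_rot: [0.055, 0.999, -0.0, 0.001]
ft_force: [-5.9, 1.0, 11.2]
grip_width: 0.0194
```

Run:
```python
from h import *
o=robot.get_obs(); print(o["time"],o["position"],o["ft_force"],o["moment"],o["grip_width"])
a=camera("wrist")[:,:,::-1];cv2.imwrite("pics/w13f.png",a)
cv2.imwrite("pics/w13.png",cv2.resize(a[160:260,270:420],None,fx=5,fy=5,interpolation=cv2.INTER_CUBIC))
```

```text
18.025 [ 0.5526001  -0.11805899  0.39764288] [-5.85922313  0.99793757 11.20703857] [ 0.34696505  0.89493536 -0.02689879] 0.01937307430624372
```

View pics/w13.png

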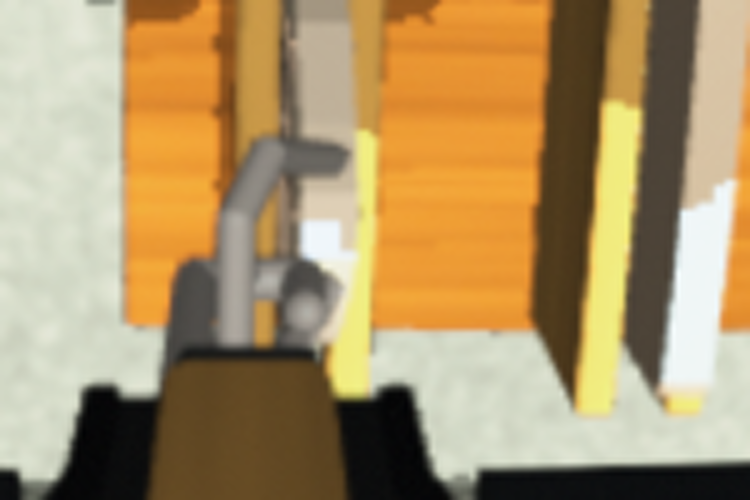

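Emit:
{"method": "drive_tool", "body": {
  "plan": [
    [[0, 0, 0.08, 0, 0, 0], [0, 0, 0.08, 0, 0, 0], [0, 0, 0.08, 0, 0, 0], [0, 0, 0.08, 0, 0, 0], [0, 0, 0, 0, 0, 0]]
  ]
}}

```text
time: 18.7
position: [0.5526, -0.1181, 0.4054]
tool_rot: [0.055, 0.999, -0.0, 0.001]
ft_force: [-4.8, -0.2, 10.4]
grip_width: 0.0194
```

Emit:
{"method": "drive_tool", "body": {
  "plan": [
    [[0, 0, 0.08, 0, 0, 0], [0, 0, 0.08, 0, 0, 0], [0, 0, 0.08, 0, 0, 0], [0, 0, 0.08, 0, 0, 0], [0, 0, 0, 0, 0, 0]]
  ]
}}

```text
time: 19.32
position: [0.5527, -0.1181, 0.413]
tool_rot: [0.055, 0.999, -0.0, 0.001]
ft_force: [-4.0, -0.2, 8.2]
grip_width: 0.0195
```

Run:
```python
from h import *
o=robot.get_obs(); print(o["time"],o["position"],o["ft_force"],o["moment"],o["grip_width"])
a=camera("wrist")[:,:,::-1];cv2.imwrite("pics/w14f.png",a)
cv2.imwrite("pics/w14.png",cv2.resize(a[160:260,270:420],None,fx=5,fy=5,interpolation=cv2.INTER_CUBIC))
```

```text
19.325 [ 0.55265109 -0.11808473  0.41295213] [-4.0448467  -0.21969855  8.24308202] [0.25372244 0.73090367 0.04175898] 0.01945432512962117
```

View pics/w14.png

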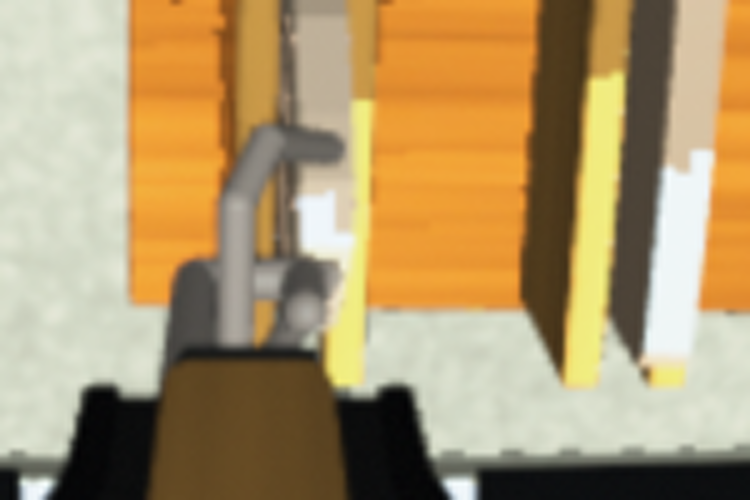

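Emit:
{"method": "drive_tool", "body": {
  "plan": [
    [[0, 0, 0.1, 0, 0, 0], [0, 0, 0.1, 0, 0, 0], [0, 0, 0.12, 0, 0, 0], [0, 0, 0.12, 0, 0, 0], [0, 0, 0.12, 0, 0, 0], [0, 0, 0.12, 0, 0, 0], [0, 0, 0, 0, 0, 0]]
  ]
}}

```text
time: 20.25
position: [0.5526, -0.1181, 0.43]
tool_rot: [0.055, 0.999, -0.0, 0.001]
ft_force: [-5.0, 0.2, 7.2]
grip_width: 0.02
```

Run:
```python
from h import *
o=robot.get_obs(); print(o["time"],o["position"],o["ft_force"],o["moment"],o["grip_width"])
a=camera("wrist")[:,:,::-1];cv2.imwrite("pics/w15f.png",a)
cv2.imwrite("pics/w15.png",cv2.resize(a[160:260,270:420],None,fx=5,fy=5,interpolation=cv2.INTER_CUBIC))
b=camera("side")[:,:,::-1]
cv2.imwrite("pics/s15.png",cv2.resize(b[80:220,260:400],None,fx=4,fy=4,interpolation=cv2.INTER_CUBIC))
```

```text
20.25 [ 0.55262924 -0.11807948  0.42996846] [-4.96209289  0.21325195  7.22115844] [0.2629584  0.71107256 0.04017646] 0.020034159432343067
```

View pics/w15.png

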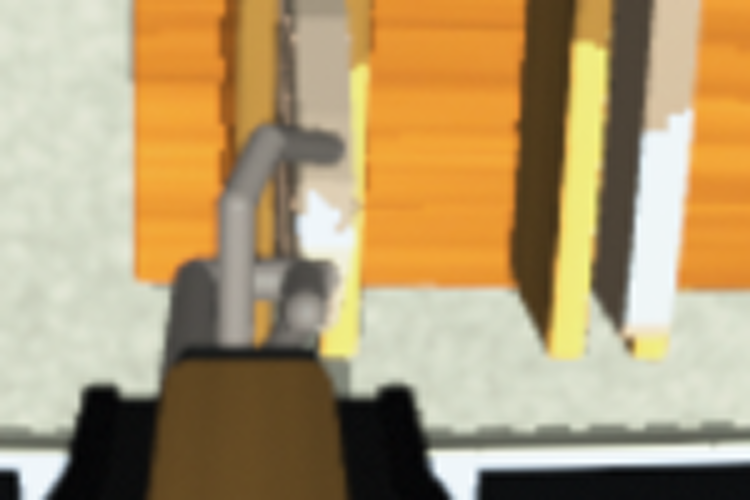

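View pics/s15.png

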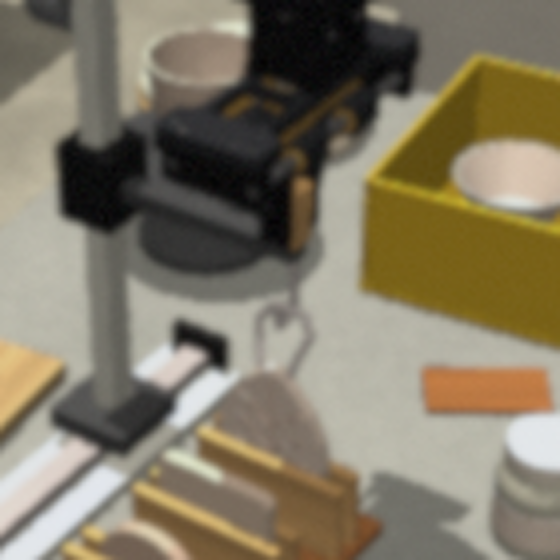

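Emit:
{"method": "drive_tool", "body": {
  "plan": [
    [[0, 0, 0.1, 0, 0, 0], [0, 0, 0.14, 0, 0, 0], [0, 0, 0.14, 0, 0, 0], [0, 0, 0.14, 0, 0, 0], [0, 0, 0.14, 0, 0, 0], [0, 0, 0.14, 0, 0, 0], [0, 0, 0.1, 0, 0, 0], [0, 0, 0.06, 0, 0, 0]]
  ]
}}

```text
time: 21.35
position: [0.5526, -0.1181, 0.4536]
tool_rot: [0.055, 0.999, -0.0, 0.001]
ft_force: [-3.2, -1.0, 5.9]
grip_width: 0.0194
```

Emit:
{"method": "drive_tool", "body": {
  "plan": [
    [[0, 0, 0.08, 0, 0, 0], [0, 0, 0.08, 0, 0, 0], [0, 0, 0.08, 0, 0, 0], [0, 0, 0.08, 0, 0, 0], [0, 0, 0.08, 0, 0, 0], [0, 0, 0.08, 0, 0, 0]]
  ]
}}

```text
time: 22.1
position: [0.5527, -0.1183, 0.4648]
tool_rot: [0.055, 0.998, 0.0, 0.001]
ft_force: [-1.0, 1.7, 4.4]
grip_width: 0.0196
```

Run:
```python
from h import *
o=robot.get_obs(); print(o["time"],o["position"],o["ft_force"],o["moment"],o["grip_width"])
a=camera("wrist")[:,:,::-1];cv2.imwrite("pics/w16f.png",a)
cv2.imwrite("pics/w16.png",cv2.resize(a[160:260,270:420],None,fx=5,fy=5,interpolation=cv2.INTER_CUBIC))
b=camera("side")[:,:,::-1]
cv2.imwrite("pics/s16.png",cv2.resize(b[80:220,260:400],None,fx=4,fy=4,interpolation=cv2.INTER_CUBIC))
```

```text
22.1 [ 0.55268104 -0.11828969  0.46482539] [-0.99790478  1.65261973  4.44421817] [0.35894256 0.11622056 0.03807157] 0.019648815858086793
```

View pics/w16.png

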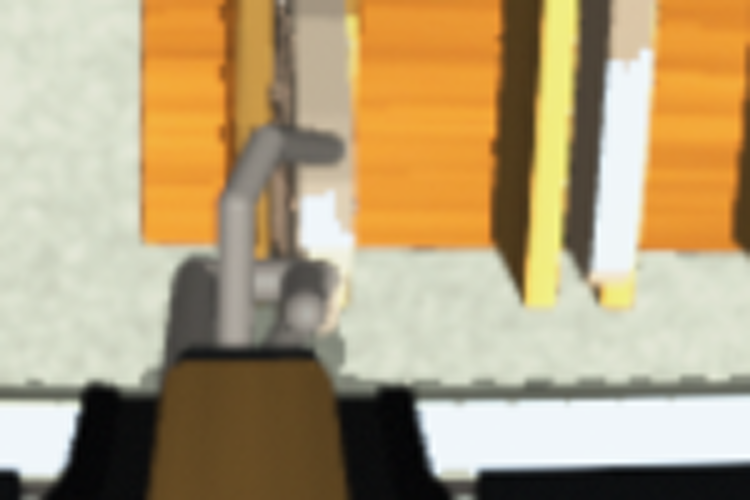

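View pics/s16.png

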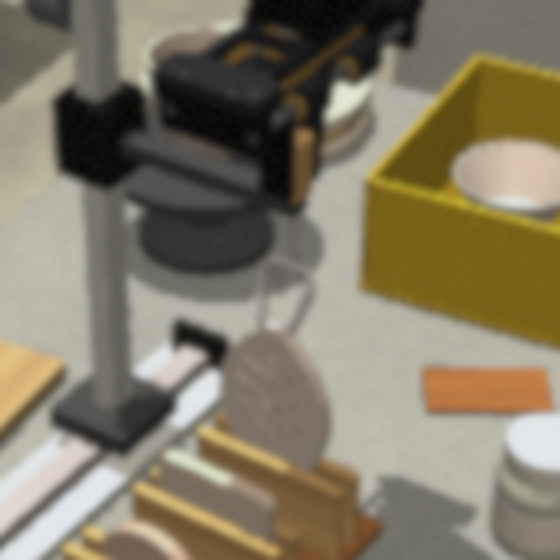

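Emit:
{"method": "drive_tool", "body": {
  "plan": [
    [[0, 0, 0.06, 0, 0, 0], [0, 0, 0.06, 0, 0, 0], [0, 0, 0.06, 0, 0, 0], [0, 0, 0.05, 0, 0, 0], [0, 0, 0.04, 0, 0, 0], [0, 0, 0.04, 0, 0, 0], [0, 0, 0.04, 0, 0, 0], [0, 0, 0.04, 0, 0, 0]]
  ]
}}

```text
time: 23.2
position: [0.5526, -0.1186, 0.4745]
tool_rot: [0.055, 0.998, -0.0, 0.001]
ft_force: [2.3, -0.4, 3.9]
grip_width: 0.02
```

Emit:
{"method": "drive_tool", "body": {
  "plan": [
    [[0, 0, 0.04, 0, 0, 0], [0, 0, 0.04, 0, 0, 0], [0, 0, 0.04, 0, 0, 0], [0, 0, 0.04, 0, 0, 0], [0, 0, 0.04, 0, 0, 0], [0, 0, 0.04, 0, 0, 0]]
  ]
}}

```text
time: 23.95
position: [0.5526, -0.1186, 0.4805]
tool_rot: [0.055, 0.998, -0.0, 0.001]
ft_force: [4.6, -1.0, 4.1]
grip_width: 0.0197
```

Run:
```python
from h import *
o=robot.get_obs(); print(o["time"],o["position"],o["ft_force"],o["moment"],o["grip_width"])
a=camera("wrist")[:,:,::-1];cv2.imwrite("pics/w17f.png",a)
cv2.imwrite("pics/w17.png",cv2.resize(a[160:260,270:420],None,fx=5,fy=5,interpolation=cv2.INTER_CUBIC))
b=camera("side")[:,:,::-1]
cv2.imwrite("pics/s17.png",cv2.resize(b[80:220,260:400],None,fx=4,fy=4,interpolation=cv2.INTER_CUBIC))
```

```text
23.95 [ 0.55261111 -0.11859762  0.48050511] [ 4.58130119 -0.98656959  4.11236013] [-0.03429378 -0.92173433  0.07591452] 0.019664504929573345
```

View pics/w17.png

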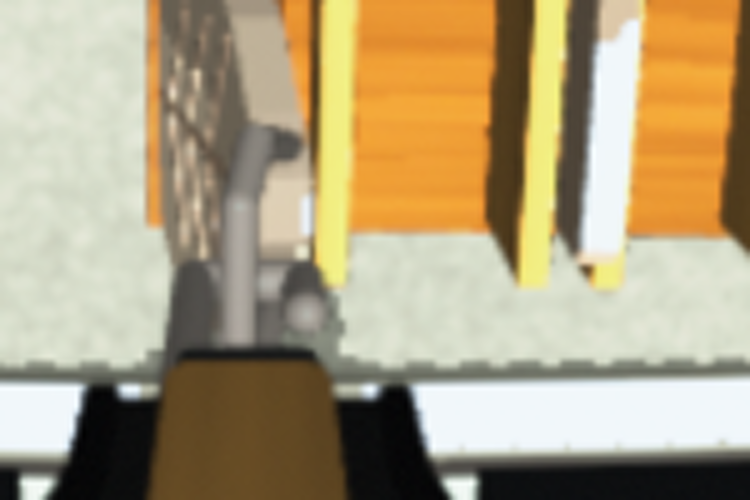

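View pics/s17.png

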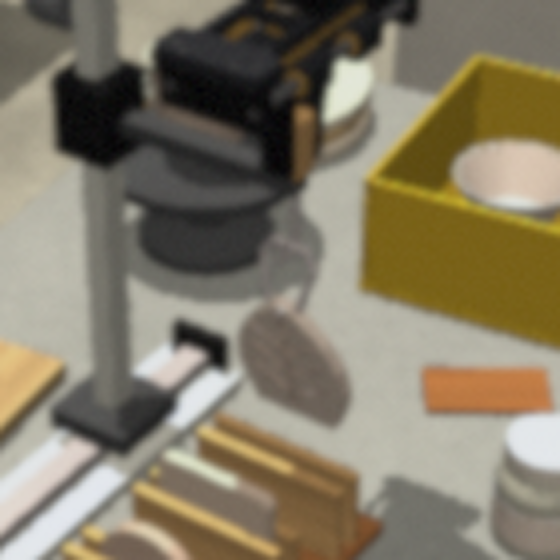

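Emit:
{"method": "drive_tool", "body": {
  "plan": [
    [[0, 0, 0.02, 0, 0, 0], [0, 0, 0.02, 0, 0, 0], [0, 0, 0.02, 0, 0, 0], [0, 0, 0, 0, 0, 0], [0, 0, 0, 0, 0, 0], [0, 0, 0, 0, 0, 0]]
  ]
}}

```text
time: 24.8
position: [0.5526, -0.1186, 0.482]
tool_rot: [0.055, 0.998, -0.0, 0.001]
ft_force: [5.8, -1.5, 5.3]
grip_width: 0.0195
```

Emit:
{"method": "drive_tool", "body": {
  "plan": [
    [[0, 0, 0.02, 0, 0, 0], [0, 0, 0, 0, 0, 0], [0, 0, 0, 0, 0, 0]]
  ]
}}

```text
time: 25.18
position: [0.5526, -0.1186, 0.4822]
tool_rot: [0.055, 0.998, -0.0, 0.001]
ft_force: [5.4, -1.8, 2.7]
grip_width: 0.0195
```

Emit:
{"method": "drive_tool", "body": {
  "plan": [
    [[0, 0, 0.02, 0, 0, 0], [0, 0, 0, 0, 0, 0], [0, 0, 0, 0, 0, 0]]
  ]
}}

```text
time: 25.55
position: [0.5527, -0.1186, 0.4822]
tool_rot: [0.055, 0.998, -0.0, 0.0]
ft_force: [6.0, -1.7, 1.4]
grip_width: 0.0196
```

Emit:
{"method": "drive_tool", "body": {
  "plan": [
    [[0, 0, 0.02, 0, 0, 0], [0, 0, 0, 0, 0, 0], [0, 0, 0, 0, 0, 0]]
  ]
}}

```text
time: 25.92
position: [0.5527, -0.1186, 0.4822]
tool_rot: [0.055, 0.998, 0.0, 0.0]
ft_force: [7.6, -1.4, -1.2]
grip_width: 0.0195
```

Run:
```python
from h import *
o=robot.get_obs(); print(o["time"],o["position"],o["ft_force"],o["moment"],o["grip_width"])
a=camera("wrist")[:,:,::-1];cv2.imwrite("pics/w18f.png",a)
cv2.imwrite("pics/w18.png",cv2.resize(a[90:330,170:470],None,fx=2.5,fy=2.5,interpolation=cv2.INTER_CUBIC))
b=camera("side")[:,:,::-1]
cv2.imwrite("pics/s18.png",cv2.resize(b[80:220,260:400],None,fx=4,fy=4,interpolation=cv2.INTER_CUBIC))
```

```text
25.925 [ 0.55274347 -0.11862812  0.48219054] [ 7.57099126 -1.44404941 -1.16288211] [-0.11162705 -1.22293295  0.10853855] 0.01946455449862347
```

View pics/w18.png

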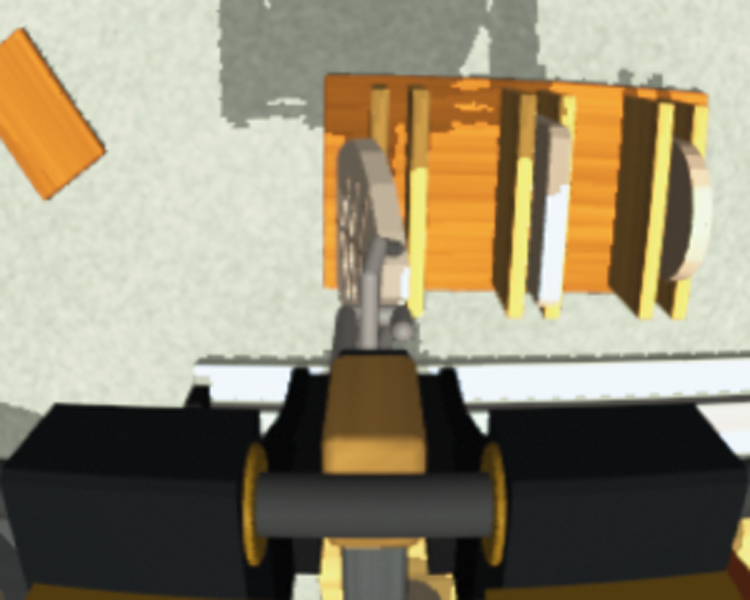

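View pics/s18.png

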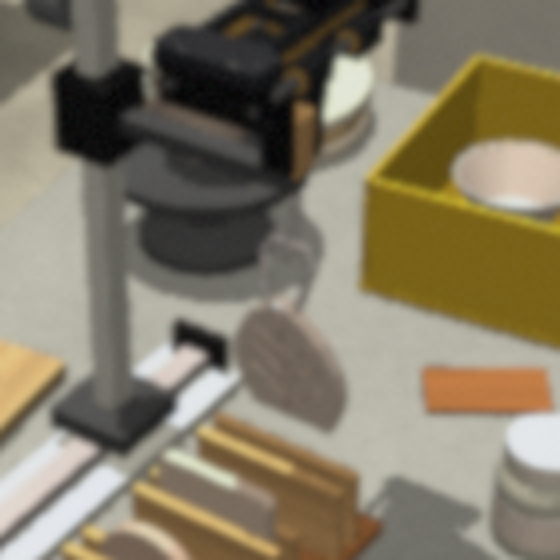

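Emit:
{"method": "drive_tool", "body": {
  "plan": [
    [[0.04, -0.02, 0, 0, 0, 0], [0, 0, 0, 0, 0, 0], [0, 0, 0, 0, 0, 0]]
  ]
}}

```text
time: 26.4
position: [0.5531, -0.1188, 0.4822]
tool_rot: [0.055, 0.998, 0.0, -0.001]
ft_force: [4.8, -1.2, -3.5]
grip_width: 0.0194
```

Emit:
{"method": "drive_tool", "body": {
  "plan": [
    [[0.04, 0, -0.02, 0, 0, 0], [0, 0, 0, 0, 0, 0], [0, 0, 0, 0, 0, 0]]
  ]
}}

```text
time: 26.78
position: [0.5535, -0.1188, 0.4822]
tool_rot: [0.055, 0.998, 0.0, -0.002]
ft_force: [-1.6, 0.5, -0.8]
grip_width: 0.0196
```

Emit:
{"method": "drive_tool", "body": {
  "plan": [
    [[0, 0, 0, 0, 0, 0], [0, 0, 0, 0, 0, 0], [0, 0, 0, 0, 0, 0], [0, 0, 0, 0, 0, 0], [0, 0, 0, 0, 0, 0], [0, 0, 0, 0, 0, 0]]
  ],
  "grip": 0.4
}}

```text
time: 27.52
position: [0.5543, -0.1189, 0.4827]
tool_rot: [0.055, 0.998, 0.0, -0.0]
ft_force: [-0.9, -0.1, -0.3]
grip_width: 0.0521
```

Run:
```python
from h import *
o=robot.get_obs(); print(o["time"],o["position"],o["ft_force"],o["moment"],o["grip_width"])
a=camera("wrist")[:,:,::-1]
cv2.imwrite("pics/w19.png",cv2.resize(a[90:330,170:470],None,fx=2.5,fy=2.5,interpolation=cv2.INTER_CUBIC))
```

```text
27.525 [ 0.55431041 -0.1189313   0.48272904] [-0.87678867 -0.07478789 -0.32076257] [ 0.11224385 -0.14653226  0.05524456] 0.052090247783434906
```

View pics/w19.png

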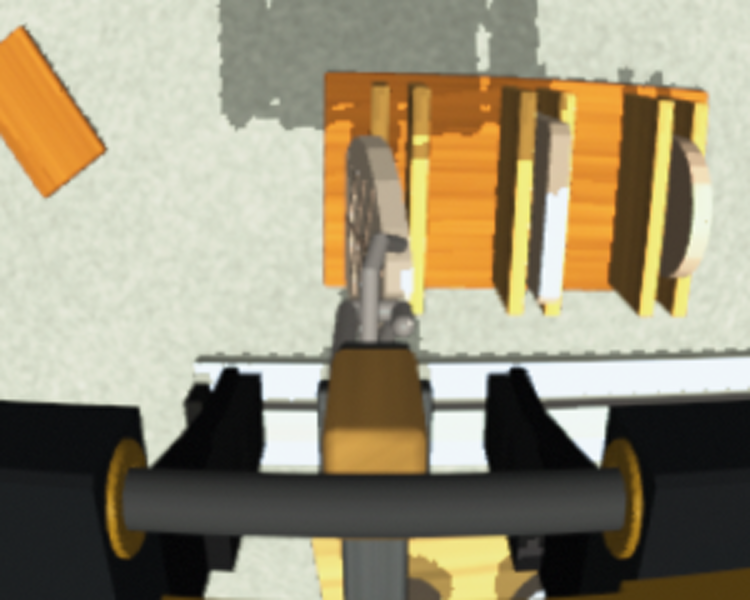

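Released cleanly, hook still home. I'll raise the gripper straight up and clear, then check.

Emit:
{"method": "drive_tool", "body": {
  "plan": [
    [[0, 0, 0.3, 0, 0, 0], [0, 0, 0.6, 0, 0, 0], [0, 0, 0.8, 0, 0, 0], [0, 0, 0.8, 0, 0, 0], [0, 0, 0.8, 0, 0, 0], [0, 0, 0.5, 0, 0, 0], [0, 0, 0, 0, 0, 0]]
  ]
}}

```text
time: 28.45
position: [0.5543, -0.1189, 0.5793]
tool_rot: [0.055, 0.998, -0.001, 0.001]
ft_force: [0.1, 0.7, -0.1]
grip_width: 0.0525
```

Emit:
{"method": "drive_tool", "body": {
  "plan": [
    [[-0.8, 0, 0, 0, 0, 0], [-0.8, 0, 0, 0, 0, 0], [-0.8, 0, 0, 0, 0, 0], [-0.8, 0, 0, 0, 0, 0], [0, 0, 0, 0, 0, 0], [0, 0, 0, 0, 0, 0], [0, 0, 0, 0, 0, 0], [0, 0, 0, 0, 0, 0]]
  ]
}}

```text
time: 29.45
position: [0.4748, -0.119, 0.5775]
tool_rot: [0.055, 0.999, 0.0, -0.0]
ft_force: [0.1, 0.2, -0.8]
grip_width: 0.0519
```

Run:
```python
from h import *
o=robot.get_obs(); print(o["time"],o["position"],o["ft_force"],o["grip_width"])
b=camera("side")[:,:,::-1]; t=camera("top")[:,:,::-1]
cv2.imwrite("pics/t20.png",t)
cv2.imwrite("pics/s20.png",cv2.resize(b[80:280,200:400],None,fx=3,fy=3,interpolation=cv2.INTER_CUBIC))
print(proj("side",(.553,-.1188,.314)))
```

```text
29.45 [ 0.47483448 -0.1190044   0.57749729] [ 0.09529819  0.19705409 -0.7802146 ] 0.05190686360059293
[332.1233961  115.43527438]
```

View pics/s20.png

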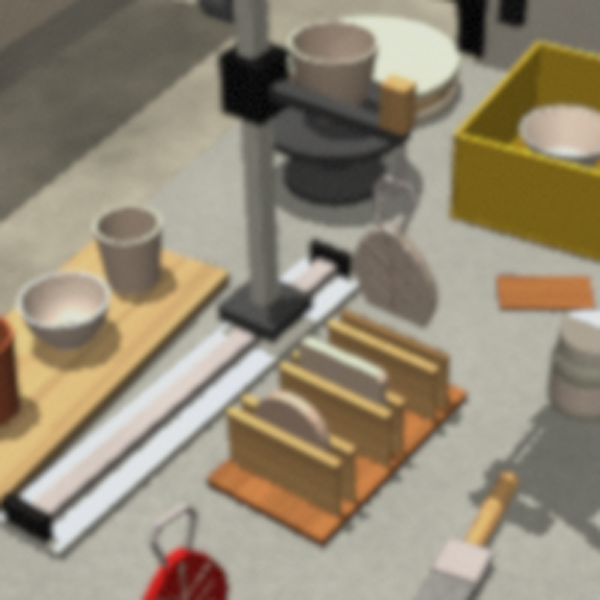

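View pics/t20.png

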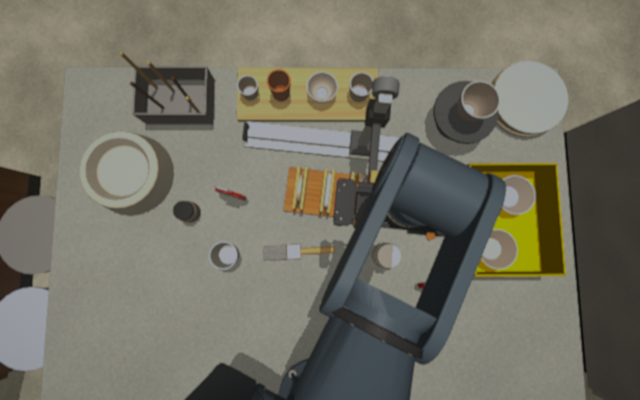

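Emit:
{"method": "drive_tool", "body": {
  "plan": [
    [[0, 0, 0, 0, 0, 0], [0, 0, 0, 0, 0, 0], [0, 0, 0, 0, 0, 0], [0, 0, 0, 0, 0, 0], [0, 0, 0, 0, 0, 0], [0, 0, 0, 0, 0, 0], [0, 0, 0, 0, 0, 0], [0, 0, 0, 0, 0, 0]]
  ]
}}

```text
time: 30.55
position: [0.4743, -0.1189, 0.5778]
tool_rot: [0.055, 0.998, 0.0, 0.0]
ft_force: [-0.0, 1.2, -0.0]
grip_width: 0.0524
```

Run:
```python
from h import *
b=camera("side")[:,:,::-1]
cv2.imwrite("pics/s21.png",cv2.resize(b[80:280,200:400],None,fx=3,fy=3,interpolation=cv2.INTER_CUBIC))
print(robot.hand_in())
```

```text
the job is handed in; nothing more can be done
None
```

View pics/s21.png

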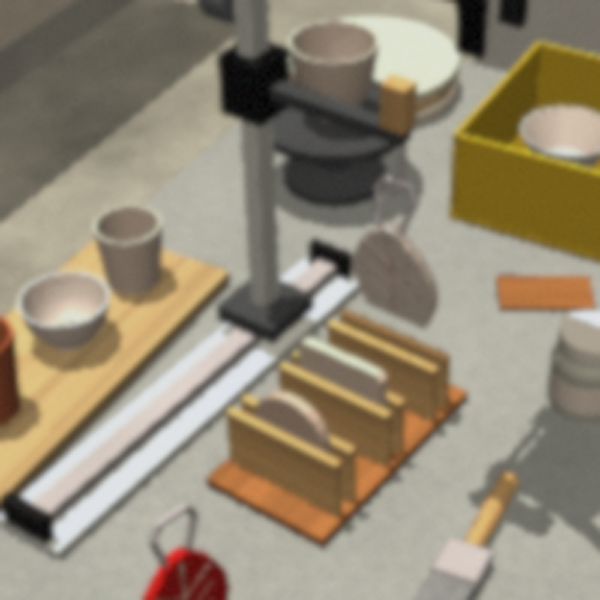

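The leaf plaque is hanging on the hook above the rack, and I handed the job in at about 30.6 s. I gripped the wooden block, rolled the trolley to the -y side of the plaque and pulled the hook down 99 mm. I slid it under the loop until the shank touched the wire at about 1.5 N, and backed off about 0.5 mm (1 mm commanded). Then I raised it slowly to its stop, opened the gripper and backed away.

- **Plaque and hook:** In the last side pictures, about one second apart, the plaque hangs still and clear above the rack. The grip block is where it should be with the hook fully home.
- **Everything else:** The square tile, the arched tile and the bench items I could see look unmoved. In the last top picture the arm hides the flat rib and part of the rack, but the side view shows both. The gripper touched only the wooden block.
- **Forces:** Sideways wrist force of up to 7.6 N built up from a slight rail misalignment. I eased most of it off before letting go. The readings jitter by about 1 N, so I confirmed contact with the wire mainly from the wrist picture. The plaque swung slightly as it left the slot and had settled before I handed in.

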